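Fold the hold-down flap over a circuit board and shut its transit case

TASK

Pack up the circuit board in the grey transit case: with the fingertips, push the upright orange flap inward and fold it fully down over the board, and only then swing the blue lid fully shut over it. Only push, gently; do not pinch or lift anything, leave the board lying in the case, do not disturb the small parts round it, and finish clear of the case.

Things in the scene. Friction and masses are not known exactly. Their poses are not given: they have to be found in the camera images.
- board_case: Grey open-topped case fixed on the desk, 85 mm (x, front to back) x 95 mm (y, wide) x 42 mm high, 4 mm walls, inner floor 8 mm up. Origin: centre of its underside; x points away from the robot, y to the left, z up. The blue lid is hinged along its far (+x) rim, the orange flap just inside its near (-x) wall. Tall black stacks stand ahead and right of the robot.
- flap_hinge (a point): Middle of the flap's hinge line, at (-34, 0, 33) mm in the case frame; its axes turn with the flap: x from the hinge to the flap's free edge, y along the hinge line, z out of the outer face (on top when folded; facing the robot when upright).
- flap_edge (a point): Middle of the free edge of the orange flap, 58 mm from its hinge. The flap is a plate 58 mm long, 72 mm wide (along the hinge) and 4 mm thick (hinge line and edge point lie half-way through). Folded it lies inside the case, its top about 35 mm above the desk, 7 mm below the rim. Fold it by pushing its outer face, towards the robot when upright, away from the robot, then down.
- hold_flap (a joint): Angle of the orange flap, rad: 0 folded level over the board (stop), about 1.57 upright, up to 1.75; starts between 1.4 and 1.7. Its hinge is stiff: it stays where it is left (about 0.5 N at the free edge moves it).
- lid_hinge (a point): Middle of the lid's hinge line, at (42.5, 0, 44.7) mm in the case frame; its axes turn with the lid: x from the free edge to the hinge, y along the hinge line, z out of the outer face.
- lid_edge (a point): Middle of the free edge of the blue lid, 85 mm from its hinge. The lid is a plate 85 mm long, 95 mm wide (along the hinge) and 5 mm thick (hinge line and edge point lie half-way through). It starts about upright on the far side of the case; push its outer face, away from the robot, towards the robot, then down. Shut, its top is 47 mm above the desk.
- case_lid (a joint): Angle of the blue lid, rad: 0 shut on the rim (stop), about 1.57 upright, up to 1.9; starts between 1.48 and 1.7. Its hinge is stiff: it stays where it is left (about 0.5 to 1.5 N at the free edge moves it). It cannot be shut while the flap stands up.
- board_mid (a point): Centre of the loose green circuit board with one long dark block on it, 34 x 50 x 14 mm, lying in the case on its floor, its top about 22 mm above the desk; not to be touched.
- heat_sink_mid (a point): Centre of a loose white metal finned heat sink, 25 x 30 x 18 mm, on the desk to the left of the case; leave it alone.
- choke_mid (a point): Centre of a loose yellow wound ring choke, 36 mm across, 13 mm high, on the desk in front of the case; leave it alone.
- brush_mid (a point): Centre of a loose flat brush with an orange handle, 21 x 155 x 9 mm, on the desk behind the case, lying along it; leave it alone.

How it is judged:
By the outcome, as a careful person would: the job done as asked, in the order asked, and still so for the second after the job is handed in, with the robot touching nothing.
It also fails if it takes over 54 s, if anything falls off the work surface, if the arm or the gripper's body presses on something with over 40 N, if the wrist force passes 120 N, or if a joint passes its speed limit or range.

ROBOT

A 7-joint arm with a two-finger parallel gripper is mounted at the origin on a cart in front of the work surface, level with it; the furniture and walls round the work are solid. World frame = base frame: x ahead of the robot, y to its left, z up, the work surface at z = 0. Lengths are in m, angles in rad, forces in N, time in s.
With the tool pointing down it reaches from about 0.425 to 0.875 m from the base axis. Payload 4.7 kg.
Tool frame: the origin (TCP) lies between the finger pads; the fingertips stand 14 mm ahead of it and the grasp point (between the pads) lies 5 mm behind it; z points along the fingers, y is the line along which they close (so a half turn about z gives the same grasp; the last joint's range is limited). The gripper opens to 87 mm and grips with 3 to 60 N. Pads are 19 mm wide; open, the fingers measure 117 mm over their backs; the gripper's body (75 mm by 190 mm) begins 51 mm behind the grasp point.
Start: joints at [-1.169, 0.321, -0.07, 1.45, 0.023, 1.371, -0.057], TCP at [0.246, 0.602, 0.237] pointing down, gripper open.
Joint ranges: [-2.86, 2.86], [-0.3, 2.09], [-1.38, 1.24], [0.06, 2.45], [-1.56, 4.7], [0.09, 2.05], [-2.69, 2.69]. Speed limits (rad/s): [2.57, 2.57, 3.14, 3.14, 3.14, 3.14, 3.14].

INTERFACE

Orientations are given as a rotation vector (axis times angle).
In Python, from bench import ctrl gives the robot as it stands.
- The arm moves only by the tool step_arm, never from a script. Its argument "commands" is a list of rows, each an object with "travel": the shift along the tool's x, y, z in m, a list of three; "turn": the turn, a rotation vector about the tool's x, y, z in degrees, a list of three. A call has 1 to 5 rows; each row is the pose to reach, as a shift and turn from the pose commanded when the call began, along the tool's axes at that moment; what a row does not reach only later rows make up. A row lasts 1/10 s, in which the tool goes at most 50 mm and 8.59 degrees, less where a joint would pass 70% of its speed; a pose out of reach is approached as far as the arm can. A call with a gripper value outside its range is refused whole. "gripper" is the opening, from 0 (shut) to 1 (fully open), set as the call begins (left out, the last holds). The fingers move at their own pace and stop on an object; "force" is the grip in N (left out, the last holds). Time passes only in rows, so rows that repeat a pose let the fingers close. It gives the time, the measured TCP pose, the force, the opening and the grip force at its end, in the units of the state.
- ctrl.get_state(): the state, without advancing time (a new reading comes with each control period).
- ctrl.get_image(name): name is "scene" or "top"; returns the picture (480x640x3 uint8, red, green, blue); there is no depth.
- ctrl.camera_model(name): a dict with "fx", "fy", "cx", "cy" (pixels), "R" (3x3) and "t" (3): a world point X has camera coordinates R X + t. Camera axes: x right, y down, z forward; pixel columns grow to the right and rows downward; lengths in m; the calibration is good to about 2 mm. A picture is of the moment at which its call begins. camera_model takes no time and is no camera call.
- ctrl.close_job(): hands the job in; it is judged then, once.
The state is a dict: "time": time; "joint_positions": joint angles; "qd": joint speeds; "joint_torque": joint torques, N m; "position": TCP position; "tool_rot": TCP orientation; "ft_force": force on the tool from outside, world axes, zero at the start; "torque": the same for the moment, N m; "grip_width": opening from 0.0 (shut) to 1.0 (fully open); "grip_force": force on a finger pad.
Only numpy, scipy, OpenCV 4.12 (cv2) and the standard library are available. Lean on these libraries where they do the work, as an engineer would, in place of code of your own. Each camera call takes 0.05 s, during which the arm holds its last target. There are 200 camera calls.

## Working session

There is one attempt and no reset: what is moved stays moved. The work goes in short steps, Python scripts to look and compute and a tool call to move; the robot and the scene stay as the last step left them, time stands still between calls to the robot, and variables do not carry over. Pictures are saved under pics/ and viewed, at most 10 in all, crops included, and the job is handed in when it is done.

Besides the shell and the picture viewer there is one more tool, called after "Emit:" by a JSON object that holds its "method" and its "body". step_arm: Moves the arm, as the interface text tells. Its arguments: {"type":"object","properties":{"commands":{"type":"array"},"gripper":{"type":"number"},"force":{"type":"number"}},"required":["commands"]}

```bash
mkdir -p pics; ls; python3 - <<'E'
from bench import ctrl
import cv2,json
for n in("scene","top"):
    cv2.imwrite(f"pics/{n}0.png",ctrl.get_image(n)[:,:,::-1]); m=ctrl.camera_model(n); print(n,m)
s=ctrl.get_state(); print(s)
E
```

```text
pics
scene {'fx': 584.9233091293543, 'fy': 584.9233091293543, 'cx': 317.1365905108053, 'cy': 231.8082461037374, 'R': array([[ 0.84676516, -0.53195716,  0.00321571],
       [-0.28538657, -0.45936089, -0.8411552 ],
       [ 0.44893571,  0.7113432 , -0.54078423]]), 't': array([-0.29068163,  0.31976259,  0.44054495])}
top {'fx': 610.7519954558702, 'fy': 610.7519954558702, 'cx': 322.32004557893356, 'cy': 236.1494517856216, 'R': array([[-0.02567599, -0.99966967, -0.00113565],
       [-0.98799296,  0.02554918, -0.15237178],
       [ 0.15235046, -0.00279028, -0.9883226 ]]), 't': array([0.3193319 , 0.52671299, 0.81435723])}
{'time': 0.1, 'joint_positions': array([-1.16890549,  0.32173666, -0.07009341,  1.4515706 ,  0.02260268,
        1.37079147, -0.05690283]), 'qd': array([-1.29879285e-03, -5.28229769e-04, -1.57376058e-03, -4.36895739e-03,
       -3.49548258e-05, -2.82043752e-04, -2.44521715e-04]), 'joint_torque': array([-3.83565521e-04, -4.92575455e+01, -4.05883575e-01, -3.13398099e+01,
       -6.40538055e-02,  3.94939701e-02,  6.73816203e-05]), 'position': array([0.24565297, 0.60127734, 0.23557003]), 'tool_rot': array([-6.05231874e-01, -3.08249773e+00,  2.67400447e-03]), 'ft_force': array([ 0.08612986, -0.1597438 , -0.77626097]), 'torque': array([-0.0274358 ,  0.07432494,  0.00241176]), 'grip_force': 0.0, 'grip_width': 0.9936863596211466}
```

View pics/scene0.png

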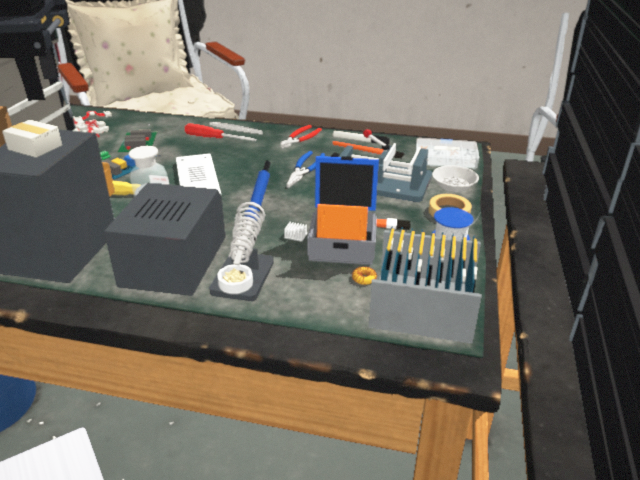

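View pics/top0.png

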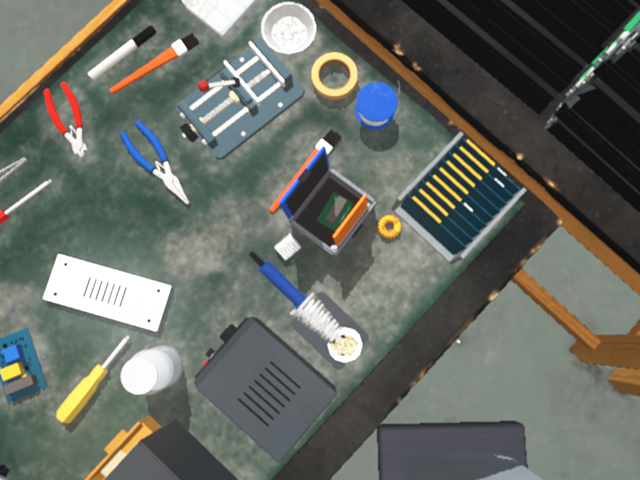

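The top view shows the case around (332,207), lid edge (325,150)-(285,210), flap around (352,217), choke (389,228), heat sink (287,246), brush (272,208)-(333,140). The scene view shows lid, flap and case around (345,210). I'll zoom in on both.

```bash
python3 - <<'E'
import cv2,numpy as np
t=cv2.imread("pics/top0.png")[130:270,250:420]; s=cv2.imread("pics/scene0.png")[145:290,275:445]
t=cv2.resize(t,None,fx=4.6,fy=4.2,interpolation=cv2.INTER_CUBIC);s=cv2.resize(s,None,fx=4.6,fy=4.1,interpolation=cv2.INTER_CUBIC)
cv2.imwrite("pics/t1.png",t);cv2.imwrite("pics/s1.png",s);print(t.shape,s.shape)
E
```

```text
(588, 782, 3) (594, 782, 3)
```

View pics/t1.png

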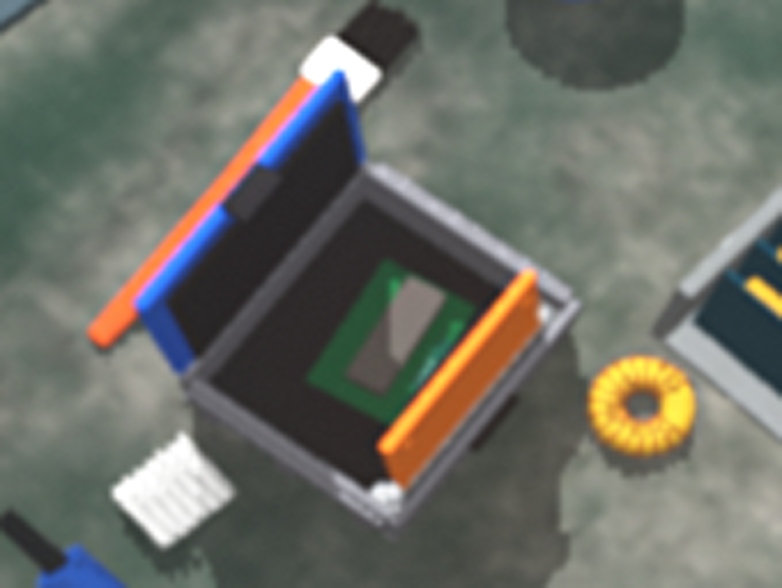

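View pics/s1.png

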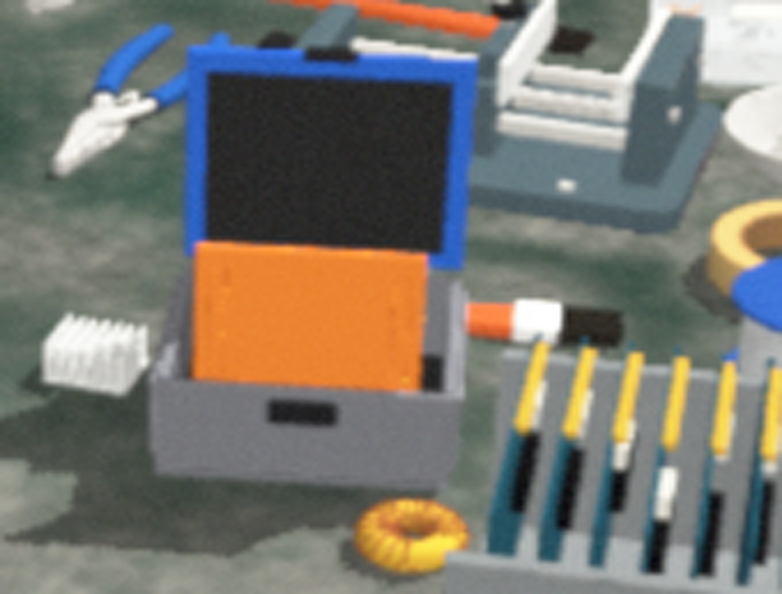

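The crops show the rim corners clearly in the top crop: (577,303), (393,528), (192,378), (368,168). Lid edge is (340,75)-(140,300), flap edge (535,275)-(383,447). In the scene crop the lid edge is (190,50)-(475,62) and the flap edge (195,245)-(428,257).

```bash
cat > h.py <<'E'
import numpy as np
from bench import ctrl
M={n:ctrl.camera_model(n) for n in("scene","top")}
def ray(n,p):
    m=M[n];R=np.array(m["R"]);d=R.T@[(p[0]-m["cx"])/m["fx"],(p[1]-m["cy"])/m["fy"],1];return -R.T@m["t"],d
def plane(n,p,z):
    o,d=ray(n,p);return o+d*(z-o[2])/d[2]
def tri(a,b):
    o,d=ray("top",a);q,e=ray("scene",b);k=np.linalg.lstsq(np.c_[d,-e],q-o,rcond=None)[0]
    A,B=o+d*k[0],q+e*k[1];return (A+B)/2,np.linalg.norm(A-B)
T=lambda u,v:(250+u/4.6,130+v/4.2)
S=lambda u,v:(275+u/4.6,145+v/(594/145))
E
python3 - <<'E'
from h import *
np.set_printoptions(precision=4,suppress=True)
c=np.array([plane("top",T(*p),.042) for p in((577,303),(393,528),(192,378),(368,168))])
print(c, [np.linalg.norm(c[i]-c[(i+1)%4]) for i in range(4)])
C=c.mean(0); x=(c[2]+c[3]-c[0]-c[1]);y=(c[1]+c[2]-c[0]-c[3]);
yx=np.arctan2(x[1],x[0]);yy=np.arctan2(-y[0],y[1]);print(C,np.degrees([yx,yy]))
a=(yx+yy)/2;Rz=np.array([[np.cos(a),-np.sin(a),0],[np.sin(a),np.cos(a),0],[0,0,1]])
f=lambda X:Rz.T@(X-[C[0],C[1],0])*1e3
for nm,t,s in(("lidR",(343,80),(475,60)),("lidL",(143,303),(190,50)),("flR",(535,275),(428,257)),("flL",(383,447),(195,245))):
    X,e=tri(T(*t),S(*s));print(nm,X,e*1e3,f(X))
for nm,t,z in(("choke",(641,405),.007),("sink",(175,492),.01),("brushA",(100,335),.005),("brushB",(400,30),.005),("rackNear",(665,330),.05),("rackcorner",(782,200),.05)):
    X=plane("top",T(*t),z);print(nm,X,f(X))
E
```

```text
[[0.5811 0.2296 0.042 ]
 [0.5066 0.2881 0.042 ]
 [0.5586 0.348  0.042 ]
 [0.6293 0.2923 0.042 ]] [np.float64(0.09477795553841661), np.float64(0.0792798071388428), np.float64(0.09003460261298861), np.float64(0.07913923709321909)]
[0.5689 0.2895 0.042 ] [50.709 51.831]
lidR [0.6359 0.2992 0.128 ] 3.7152061674203463 [ 49.484  -46.2342 128.0398]
lidL [0.5662 0.3572 0.1265] 0.7214913649230156 [ 51.1199  44.4973 126.547 ]
flR [0.5813 0.2454 0.0892] 1.5745592214384199 [-26.6623 -37.2611  89.2329]
flL [0.5266 0.2914 0.0883] 0.2065908482194434 [-24.9907  34.2054  88.2822]
choke [0.5518 0.2075 0.007 ] [-74.7271 -37.9671   7.    ]
sink [0.5247 0.3555 0.01  ] [23.8596 75.8139 10.    ]
brushA [0.5814 0.3788 0.005 ] [77.4731 46.1426  5.    ]
brushB [0.6895 0.2798 0.005 ] [  67.9054 -100.1412    5.    ]
rackNear [0.5696 0.204  0.05  ] [-66.2364 -54.0104  50.    ]
rackcorner [0.6129 0.1664 0.05  ] [ -68.4888 -111.3695   50.    ]
```

```bash
cat >> h.py <<'E'
from scipy.spatial.transform import Rotation as Ro
A=np.radians(51.5);C=np.array([.5703,.2921,0]);Rz=Ro.from_euler('z',A).as_matrix()
case=lambda X:Rz.T@(np.asarray(X)-C)*1e3
def go(x,y,z,tilt=0):
    """fingertip target in case mm; tilt deg>0 leans the tool so tips point to case +x"""
    s=ctrl.get_state();R=Ro.from_rotvec(s["tool_rot"]).as_matrix()
    Rt=Rz@Ro.from_euler('y',-tilt,degrees=True).as_matrix()@np.diag([1,-1,-1.])
    p=C+Rz@(np.array([x,y,z])/1e3)-Rt[:,2]*.014
    d=R.T@(p-s["position"]);t=Ro.from_matrix(R.T@Rt).as_rotvec(degrees=True)
    print("t",round(s["time"],2),"tip now",case(s["position"]+R[:,2]*.014).round(1),"travel mm",(d*1e3).round(1),"turn",t.round(1),"F",(Rz.T@s["ft_force"]).round(1),"grip",round(s["grip_width"],2))
E
python3 - <<'E'
from h import *
X,e=tri((252,255),(267,163));print("iron",X,e,case(X))
X,e=tri(T(755,290),S(543,345));print("card",X,e,case(X))
go(-75,0,130)
E
```

```text
iron [0.50137451 0.39535544 0.1176114 ] 0.0007238143602556561 [ 37.90142177 118.21967668 117.61140443]
card [0.57509306 0.18169127 0.08958467] 0.0025149280720272366 [-83.42302562 -72.48214214  89.58467388]
t 0.1 tip now [ 39.8 446.5 221.6] travel mm [-396.4 -235.3   92. ] turn [-1.000e-01  1.000e-01  1.063e+02] F [-0.1 -0.2 -0.8] grip 0.99
```

Emit:
{"method": "step_arm", "body": {"commands": [{"travel": [-0.045, 0.018, -0.01], "turn": [0, 0, 8]}, {"travel": [-0.09, 0.036, -0.02], "turn": [0, 0, 16]}, {"travel": [-0.135, 0.055, -0.03], "turn": [0, 0, 24]}, {"travel": [-0.18, 0.06, -0.03], "turn": [0, 0, 32]}, {"travel": [-0.2, 0.02, -0.03], "turn": [0, 0, 40]}], "gripper": 0, "force": 10}}

```text
time: 0.6
position: [0.4437, 0.5446, 0.2596]
tool_rot: [1.634, 2.68, -0.009]
ft_force: [0.3, -0.1, -0.2]
grip_width: 0.632
grip_force: 0.0
```

```bash
python3 -c "
from h import *
go(-75,0,160)"
```

```text
t 0.6 tip now [118.7 256.2 245.6] travel mm [-312.8  -71.3   87.6] turn [-0.   0.4 65.8] F [ 0.1 -0.3 -0.2] grip 0.63
```

Emit:
{"method": "step_arm", "body": {"commands": [{"travel": [-0.048, -0.01, 0], "turn": [0, 0, 8]}, {"travel": [-0.096, -0.02, 0], "turn": [0, 0, 16]}, {"travel": [-0.144, -0.03, 0], "turn": [0, 0, 24]}, {"travel": [-0.192, -0.045, 0], "turn": [0, 0, 32]}, {"travel": [-0.24, -0.055, 0], "turn": [0, 0, 40]}]}}

```text
time: 1.1
position: [0.5014, 0.3045, 0.2662]
tool_rot: [-2.45, -1.965, 0.001]
ft_force: [0.4, -0.4, 1.3]
grip_width: 0.172
grip_force: 0.0
```

```bash
python3 -c "
from h import *
go(-75,0,160)"
```

```text
t 1.1 tip now [-33.2  61.6 252.2] travel mm [-64.5  37.1  92.2] turn [-0.  0. 26.] F [-0.1 -0.6  1.3] grip 0.17
```

Emit:
{"method": "step_arm", "body": {"commands": [{"travel": [-0.03, 0.015, 0.02], "turn": [0, 0, 8]}, {"travel": [-0.05, 0.028, 0.045], "turn": [0, 0, 16]}, {"travel": [-0.0645, 0.037, 0.07], "turn": [0, 0, 24]}, {"travel": [-0.0645, 0.037, 0.092], "turn": [0, 0, 26]}, {"travel": [-0.0645, 0.037, 0.092], "turn": [0, 0, 26]}]}}

```text
time: 1.6
position: [0.5221, 0.2341, 0.171]
tool_rot: [2.827, 1.37, -0.011]
ft_force: [-0.3, 1.1, -0.6]
grip_width: 0.005
grip_force: 0.0
```

```bash
python3 - <<'E'
from h import *
import cv2
go(-55,-2,80)
i=np.hstack([ctrl.get_image("top")[100:300,230:430],ctrl.get_image("scene")[100:300,260:460]])[:,:,::-1]
cv2.imwrite("pics/a.png",cv2.resize(i,None,fx=2,fy=2))
E
```

```text
t 1.6 tip now [-75.5   1.6 157. ] travel mm [20.9  3.9 76.9] turn [-0.1  0.4  0.2] F [ 0.7  0.9 -0.6] grip 0.01
```

View pics/a.png

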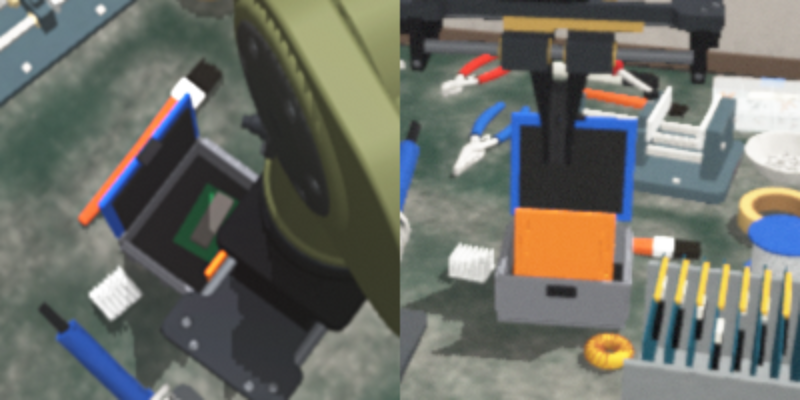

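Both views show the gripper standing clear on the near side of the case, with nothing disturbed. I'll descend next and push the flap.

Emit:
{"method": "step_arm", "body": {"commands": [{"travel": [0.005, 0.004, 0.025], "turn": [0, 0, 0]}, {"travel": [0.01, 0.004, 0.05], "turn": [0, 0.2, 0]}, {"travel": [0.015, 0.004, 0.07], "turn": [0, 0.4, 0]}, {"travel": [0.021, 0.004, 0.076], "turn": [0, 0.4, 0.2]}, {"travel": [0.024, 0.004, 0.076], "turn": [0, 0.4, 0.2]}]}}

```text
time: 2.2
position: [0.5425, 0.2535, 0.099]
tool_rot: [-2.825, -1.368, -0.01]
ft_force: [0.5, 0.3, 0.4]
grip_width: 0.007
grip_force: 0.0
```

```bash
python3 -c "
from h import *
go(-28.3,-2,80.7)"
```

```text
t 2.2 tip now [-47.4  -2.3  85. ] travel mm [19.2 -0.2  4.5] turn [-0.  -0.4  0.2] F [ 0.5 -0.2  0.4] grip 0.01
```

Emit:
{"method": "step_arm", "body": {"commands": [{"travel": [0.004, 0, 0.002], "turn": [0, 0, 0]}, {"travel": [0.008, 0, 0.004], "turn": [0, 0, 0]}, {"travel": [0.012, 0, 0.0045], "turn": [0, 0, 0]}, {"travel": [0.016, 0, 0.0045], "turn": [0, 0, 0]}, {"travel": [0.019, 0, 0.0045], "turn": [0, 0, 0]}]}}

```text
time: 2.7
position: [0.5542, 0.2672, 0.0943]
tool_rot: [-2.826, -1.366, -0.01]
ft_force: [-0.3, -0.8, -0.4]
grip_width: 0.005
grip_force: 0.4
```

```bash
python3 -c "
from h import *
go(-18.7,-2,71.8);go(-12.6,-2,61.5)"
```

```text
t 2.7 tip now [-29.4  -2.9  80.3] travel mm [10.7 -0.9  8.6] turn [ 0.  -0.4  0.1] F [-0.8 -0.2 -0.4] grip 0.01
t 2.7 tip now [-29.4  -2.9  80.3] travel mm [16.8 -0.9 18.9] turn [ 0.  -0.4  0.1] F [-0.8 -0.2 -0.4] grip 0.01
```

Contact is about 0.8 N. I'll keep following the arc.

Emit:
{"method": "step_arm", "body": {"commands": [{"travel": [0.005, 0, 0.004], "turn": [0, 0, 0]}, {"travel": [0.0105, 0, 0.0085], "turn": [0, 0, 0]}, {"travel": [0.014, 0, 0.0135], "turn": [0, 0, 0]}, {"travel": [0.017, 0, 0.019], "turn": [0, 0, 0]}, {"travel": [0.018, 0, 0.022], "turn": [0, 0, 0]}]}}

```text
time: 3.2
position: [0.5653, 0.2817, 0.0715]
tool_rot: [-2.826, -1.366, -0.009]
ft_force: [0.1, 0.6, 0.8]
grip_width: 0.004
grip_force: 0.5
```

```bash
python3 -c "
from h import *
go(-8.5,-2,47.9);go(-8.5,-2,34.5)"
```

```text
t 3.2 tip now [-11.2  -2.6  57.5] travel mm [ 2.7 -0.6  9.6] turn [-0.  -0.4  0.1] F [0.5 0.3 0.8] grip 0.0
t 3.2 tip now [-11.2  -2.6  57.5] travel mm [ 2.6 -0.6 23. ] turn [-0.  -0.4  0.1] F [0.5 0.3 0.8] grip 0.0
```

Emit:
{"method": "step_arm", "body": {"commands": [{"travel": [0.002, 0, 0.005], "turn": [0, 0, 0]}, {"travel": [0.003, 0, 0.01], "turn": [0, 0, 0]}, {"travel": [0.003, 0, 0.015], "turn": [0, 0, 0]}, {"travel": [0.003, 0, 0.02], "turn": [0, 0, 0]}, {"travel": [0.003, 0, 0.023], "turn": [0, 0, 0]}]}}

```text
time: 3.7
position: [0.5673, 0.2839, 0.0492]
tool_rot: [-2.826, -1.366, -0.01]
ft_force: [-3.0, -1.5, 17.7]
grip_width: 0.009
grip_force: 9.6
```

```bash
python3 -c "
from h import *
go(-8.5,-2,34)"
```

```text
t 3.7 tip now [-8.2 -2.8 35.2] travel mm [-0.2 -0.8  1.2] turn [-0.  -0.4  0.1] F [-3.1  1.4 17.7] grip 0.01
```

Firmly on the stop, with the tip at 35 mm. I'll lift straight off.

Emit:
{"method": "step_arm", "body": {"commands": [{"travel": [0, 0, -0.01], "turn": [0, 0, 0]}, {"travel": [0, 0, -0.04], "turn": [0, 0, 0]}, {"travel": [-0.005, 0, -0.075], "turn": [0, 0, 0]}, {"travel": [-0.005, 0, -0.11], "turn": [0, 0, 0]}, {"travel": [0, 0, -0.135], "turn": [0, 0, 0]}]}}

```text
time: 4.2
position: [0.5672, 0.2822, 0.1874]
tool_rot: [-2.827, -1.364, -0.013]
ft_force: [0.6, 0.9, -0.1]
grip_width: 0.01
grip_force: 0.0
```

```bash
python3 - <<'E'
from h import *
import cv2
go(85,-2,160)
i=np.hstack([ctrl.get_image("top")[100:300,230:430],ctrl.get_image("scene")[100:300,260:460]])[:,:,::-1]
cv2.imwrite("pics/b.png",cv2.resize(i,None,fx=2,fy=2))
E
```

```text
t 4.2 tip now [ -9.6  -3.7 173.4] travel mm [94.6 -1.7 14.2] turn [ 0.  -0.5  0. ] F [ 1.1  0.1 -0.1] grip 0.01
```

View pics/b.png

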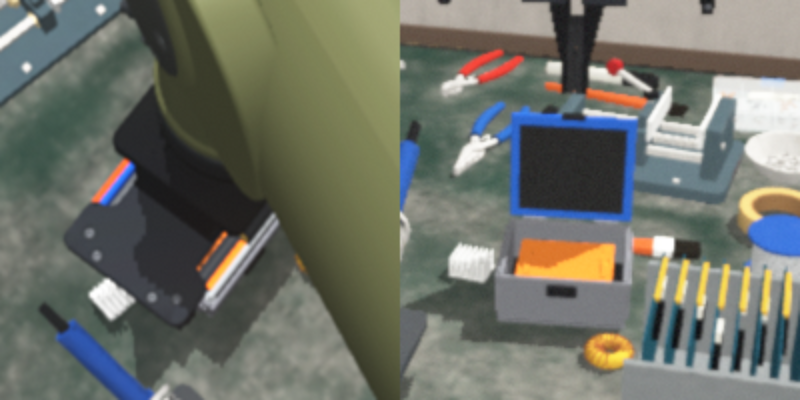

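The picture shows the flap low inside the case, its far edge at crop (518-615, 241). I'll check this against the projection for folded.

```bash
python3 - <<'E'
from h import *
m=M["scene"]
for th in(0,.15,.3):
  for y in(36,-36):
    r=60;p=np.array([-34+58*np.cos(th)-2*np.sin(th),y,33+58*np.sin(th)+2*np.cos(th)])/1e3
    c=m["R"]@(C+Rz@p)+m["t"];u=m["fx"]*c[0]/c[2]+m["cx"];v=m["fy"]*c[1]/c[2]+m["cy"]
    print(th,y,round(400+2*(u-260)),round(2*(v-100)))
E
```

```text
0 36 519 236
0 -36 612 241
0.15 36 519 227
0.15 -36 613 232
0.3 36 519 219
0.3 -36 613 224
```

Emit:
{"method": "step_arm", "body": {"commands": [{"travel": [0.02, -0.001, 0], "turn": [0, 0, 0]}, {"travel": [0.045, -0.001, 0], "turn": [0, -0.5, 0]}, {"travel": [0.07, -0.001, 0], "turn": [0, -0.5, 0]}, {"travel": [0.095, -0.001, 0], "turn": [0, -0.5, 0]}, {"travel": [0.095, -0.001, 0.014], "turn": [0, -0.5, 0]}]}}

```text
time: 4.8
position: [0.626, 0.3614, 0.1709]
tool_rot: [-2.827, -1.371, -0.002]
ft_force: [0.1, 0.9, 0.1]
grip_width: 0.008
grip_force: 0.0
```

```bash
python3 -c "
from h import *
go(75,-2,115)"
```

```text
t 4.8 tip now [ 89.   -0.5 156.9] travel mm [-14.    1.5  41.9] turn [ 0.  -0.1  0.2] F [0.8 0.5 0.1] grip 0.01
```

The flap reads as folded. Next I'll go down behind the lid.

Emit:
{"method": "step_arm", "body": {"commands": [{"travel": [-0.004, 0.001, 0.02], "turn": [0, 0, 0]}, {"travel": [-0.008, 0.001, 0.04], "turn": [0, 0, 0]}, {"travel": [-0.014, 0.001, 0.05], "turn": [0, 0, 0]}, {"travel": [-0.02, 0.001, 0.05], "turn": [0, 0, 0]}, {"travel": [-0.025, 0.001, 0.05], "turn": [0, 0, 0]}]}}

```text
time: 5.3
position: [0.6099, 0.3374, 0.1213]
tool_rot: [2.828, 1.366, -0.002]
ft_force: [1.0, 1.8, -1.0]
grip_width: 0.005
grip_force: 0.5
```

```bash
python3 -c "
from h import *
go(54.5,-2,106.7);go(38.9,-2,103.3)"
```

```text
t 5.3 tip now [ 60.1  -2.8 107.3] travel mm [-5.6 -0.8  0.6] turn [-0.   0.1  0.1] F [ 2.   0.4 -1. ] grip 0.01
t 5.3 tip now [ 60.1  -2.8 107.3] travel mm [-21.2  -0.9   4. ] turn [-0.   0.1  0.1] F [ 2.   0.4 -1. ] grip 0.01
```

Emit:
{"method": "step_arm", "body": {"commands": [{"travel": [-0.0045, 0, 0.0005], "turn": [0, 0, 0]}, {"travel": [-0.009, 0, 0.001], "turn": [0, 0, 0]}, {"travel": [-0.0135, 0, 0.002], "turn": [0, 0, 0]}, {"travel": [-0.0175, 0, 0.003], "turn": [0, 0, 0]}, {"travel": [-0.021, 0, 0.004], "turn": [0, 0, 0]}]}}

```text
time: 5.8
position: [0.5972, 0.3212, 0.1175]
tool_rot: [2.828, 1.367, -0.001]
ft_force: [0.3, 0.3, 1.3]
grip_width: 0.004
grip_force: 0.7
```

```bash
python3 -c "
from h import *
go(25.7,-2,95.3);go(15.6,-2,84.7)"
```

```text
t 5.8 tip now [ 39.6  -2.9 103.5] travel mm [-13.9  -0.9   8.2] turn [0.  0.1 0.1] F [ 0.5 -0.1  1.3] grip 0.0
t 5.8 tip now [ 39.6  -2.9 103.5] travel mm [-24.   -1.   18.8] turn [0.  0.1 0.1] F [ 0.5 -0.1  1.3] grip 0.0
```

Emit:
{"method": "step_arm", "body": {"commands": [{"travel": [-0.005, 0, 0.0025], "turn": [0, 0, 0]}, {"travel": [-0.01, 0, 0.0055], "turn": [0, 0, 0]}, {"travel": [-0.015, 0, 0.009], "turn": [0, 0, 0]}, {"travel": [-0.0195, 0, 0.0135], "turn": [0, 0, 0]}, {"travel": [-0.024, 0, 0.019], "turn": [0, 0, 0]}]}}

```text
time: 6.3
position: [0.582, 0.3021, 0.0978]
tool_rot: [2.828, 1.366, -0.003]
ft_force: [-0.6, 0.7, 2.6]
grip_width: 0.007
grip_force: 0.8
```

```bash
python3 -c "
from h import *
go(8.2,-2,72.9);go(4.3,-2,60)"
```

```text
t 6.3 tip now [15.1 -2.9 83.8] travel mm [-6.9 -0.9 10.9] turn [0.  0.1 0.1] F [0.2 0.9 2.6] grip 0.01
t 6.3 tip now [15.1 -2.9 83.8] travel mm [-10.8  -0.9  23.8] turn [0.  0.1 0.1] F [0.2 0.9 2.6] grip 0.01
```

Emit:
{"method": "step_arm", "body": {"commands": [{"travel": [-0.0035, 0, 0.005], "turn": [0, 0, 0]}, {"travel": [-0.0065, 0, 0.01], "turn": [0, 0, 0]}, {"travel": [-0.008, 0, 0.0145], "turn": [0, 0, 0]}, {"travel": [-0.0095, 0, 0.019], "turn": [0, 0, 0]}, {"travel": [-0.0105, 0, 0.024], "turn": [0, 0, 0]}]}}

```text
time: 6.8
position: [0.5756, 0.2941, 0.0737]
tool_rot: [2.828, 1.366, -0.003]
ft_force: [-0.1, -1.1, 0.6]
grip_width: 0.006
grip_force: 0.7
```

```bash
python3 -c "
from h import *
go(2,-2,46.5)"
```

```text
t 6.8 tip now [ 4.8 -2.9 59.7] travel mm [-2.8 -0.9 13.2] turn [-0.   0.1  0.1] F [-0.9 -0.6  0.6] grip 0.01
```

Emit:
{"method": "step_arm", "body": {"commands": [{"travel": [-0.001, 0, 0.003], "turn": [0, 0, 0]}, {"travel": [-0.002, 0, 0.006], "turn": [0, 0, 0]}, {"travel": [-0.003, 0, 0.009], "turn": [0, 0, 0]}, {"travel": [-0.003, 0, 0.0115], "turn": [0, 0, 0]}, {"travel": [-0.003, 0, 0.013], "turn": [0, 0, 0]}]}}

```text
time: 7.3
position: [0.5738, 0.2921, 0.0615]
tool_rot: [2.828, 1.367, -0.003]
ft_force: [-2.7, -1.4, 10.4]
grip_width: 0.008
grip_force: 4.9
```

```bash
python3 -c "
from h import *
go(2,-2,46.5)"
```

```text
t 7.3 tip now [ 2.2 -2.7 47.5] travel mm [-0.2 -0.7  1. ] turn [-0.   0.1  0.1] F [-2.8  1.3 10.4] grip 0.01
```

The lid is on its stop (10 N, tip at 47.5 mm). I'll retreat up and look.

Emit:
{"method": "step_arm", "body": {"commands": [{"travel": [0, 0, -0.01], "turn": [0, 0, 0]}, {"travel": [0, 0, -0.04], "turn": [0, 0, 0]}, {"travel": [0, 0, -0.08], "turn": [0, 0, 0]}, {"travel": [0, 0, -0.12], "turn": [0, 0, 0]}, {"travel": [0, 0, -0.16], "turn": [0, 0, 0]}]}}

```text
time: 7.8
position: [0.5737, 0.2919, 0.2231]
tool_rot: [2.828, 1.366, -0.003]
ft_force: [1.2, 0.9, 0.5]
grip_width: 0.003
grip_force: 0.0
```

Emit:
{"method": "step_arm", "body": {"commands": [{"travel": [0.03, -0.03, 0], "turn": [0, 0, 0]}, {"travel": [0.06, -0.06, 0], "turn": [0, 0, 0]}, {"travel": [0.08, -0.09, 0], "turn": [0, 0, 0]}, {"travel": [0.08, -0.12, 0], "turn": [0, 0, 0]}, {"travel": [0.08, -0.12, 0], "turn": [0, 0, 0]}]}}

```text
time: 8.3
position: [0.5246, 0.4351, 0.2208]
tool_rot: [-2.82, -1.378, 0.006]
ft_force: [-0.1, 0.5, 0.2]
grip_width: 0.004
grip_force: 0.0
```

```bash
python3 - <<'E'
from h import *
import cv2
go(0,0,200)
i=np.hstack([ctrl.get_image("top")[100:300,230:430],ctrl.get_image("scene")[100:300,260:460]])[:,:,::-1]
cv2.imwrite("pics/c.png",cv2.resize(i,None,fx=2,fy=2))
m=M["scene"]
for th in(0,.1):
  for y in(47,-47):
    p=np.array([42.5-85*np.cos(th),y,44.7+85*np.sin(th)+2.5])/1e3
    c=m["R"]@(C+Rz@p)+m["t"];u=m["fx"]*c[0]/c[2]+m["cx"];v=m["fy"]*c[1]/c[2]+m["cy"]
    print(th,y,round(400+2*(u-260)),round(2*(v-100)))
E
```

```text
t 8.3 tip now [ 83.5 124.8 206.8] travel mm [-84.8 123.9   6.4] turn [-0.2  0.1  0.6] F [0.3 0.4 0.2] grip 0.0
0 47 494 268
0 -47 624 276
0.1 47 494 258
0.1 -47 625 266
```

View pics/c.png

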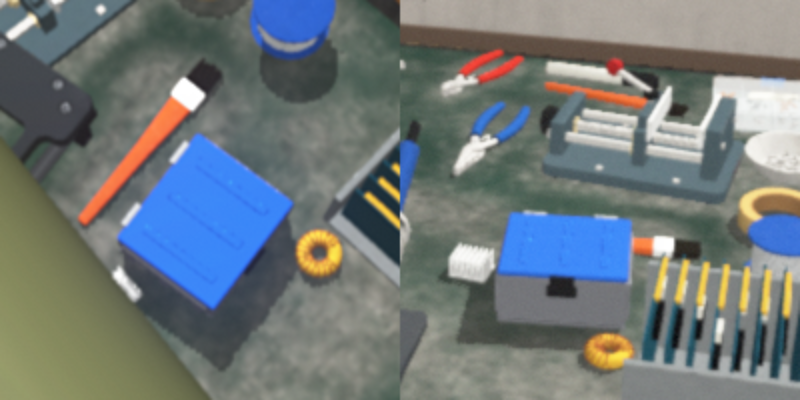

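The lid lies flush on the rim, with its near edge at crop (497-630, 273-281). The heat sink, choke and brush are where they were, and the robot is clear.

```bash
python3 -c "
from bench import ctrl
print(ctrl.close_job())"
```

```text
the job is handed in; nothing more can be done
None
```

I folded the flap down to its stop first, then shut the lid over it. The small parts look undisturbed, the arm finished clear of the case, and I handed the job in at about 8.5 s; the board was not visible for a final check under the closed flap and lid.

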